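# Uncap the dividing head and hold its index knob at the third click

### The job

Lift the orange dust cap straight up off the dividing head and set it down gently, open side down, on the green mat, well inside its edges, and let go of it. Then grip the black index knob and turn it clockwise (seen from above) from the red mark exactly three clicks, without running past the third stop, and finish still gripping the knob there, so that the blank cannot shift. Leave the other things on the bench where they are.

Things in the scene. Friction and masses are not known exactly. Their poses are not given: they have to be found in the camera images.
- head: Fixed blue dividing head: steel foot 130 (x) x 110 mm, housing 100 x 100, on top a fixed aluminium plate, diameter 100, its face 61 mm above the bench, with 15 black holes, one per stop. Origin: centre of the underside, on the knob's axis; z up; -x points to the red start mark on the plate. At its +x side a chuck with a blank reaches out to 130 mm, turning with the knob. Left or right of the mat.
- cap: Loose orange dust cap, 65 to 110 g, an upside-down cup standing over the knob on the plate, no catch: diameter 72, wall 3, height 53 mm; on its top centre an upright round grip stem, diameter 24, height 26 mm (53 to 79 mm above the rim). Origin: centre of the open lower rim; z up through the stem. The rim must rise 46 mm above the plate to clear the knob.
- mat: Flat green mat 150 x 150 x 4 mm, fixed on the bench. Origin: centre of its underside (top face 4 mm higher); x and y along its edges.
- knob: Black bar of the index knob, 42 (x) x 14 (y) x 36 mm high, under the cap at first. Origin: centre of the bar's underside, on the turning axis, 71 mm above the bench; z up; -x is the pointer end (white line on top, white pointer on the black disc, diameter 44, just below the bar). Grip it across the 14 mm from above; all round it is free down to the disc. Turns with joint index.
- index (a joint): Knob rotation, rad: 0 at the start (pointer on the red mark), growing clockwise seen from above. A sprung detent stops it every 0.419 rad (24 degrees): third stop at 1.257. Between stops it resists with 0.06 to 0.13 N m, past half way it pulls on into the next stop; let go, it rests within 0.03 rad of a stop. End stops at -0.06 and 2.2.
- stone: Bystander, loose: two-layer sharpening stone, grey under red-brown, 100 x 30 x 24 mm, lying flat. Origin: its underside (tools: on the bench).
- tape: Bystander, loose: yellow tape-measure case with a black middle, 65 x 35 x 60 mm. Origin: its underside (tools: on the bench).
- oil: Bystander, loose: small blue oil bottle with white cap, diameter 48, height 120 mm. Origin: its underside (tools: on the bench).
- tin: Bystander, loose: pale grey round polish tin, diameter 64, height 50 mm. Origin: its underside (tools: on the bench).
- driver: Bystander, loose: screwdriver lying on the bench. Origin: its underside (tools: on the bench).
- spanner: Bystander, loose: steel spanner lying on the bench. Origin: its underside (tools: on the bench).
- gouge: Bystander, loose: wood-turning gouge lying on the bench, brown handle, about 300 mm long. Origin: its underside (tools: on the bench).
Mind the look-alikes: they are no part of the job. There is more than one size of the cap; the one meant has the size given above.

How it is judged:
By the outcome, as a careful person would: the job done as asked, in the order asked, and still so for the second after the job is handed in, while the arm keeps its last pose, push and grip.
It also fails if it takes over 58 s, if anything falls off the work surface, if the arm or the gripper's body presses on something with over 40 N, if the wrist force passes 120 N, or if a joint passes its speed limit or range.

### The arm

A 6-joint arm with a two-finger parallel gripper is mounted at the origin on the work surface. World frame = base frame: x ahead of the robot, y to its left, z up, the work surface at z = 0. Lengths are in m, angles in rad, forces in N, time in s.
With the tool pointing down it reaches from about 0.3 to 0.875 m from the base axis. Payload 6.4 kg.
Tool frame: the origin (TCP) lies at the centre of the arm's flange, where the gripper is bolted on; the fingertips stand 173 mm ahead of it and the grasp point (between the pads) lies ctrl.grip_point_offset ahead of it (ctrl.grip_point_offset is the distance from the TCP to the grasp point, in m); z points along the fingers, y is the direction in which the jaws open and shut (so a half turn about z gives the same grasp; the last joint's range is limited). The gripper opens to 85 mm and grips with 20 to 120 N. Pads are 22 mm wide; open, the fingers measure 114 mm over their backs; the gripper's body (76 mm by 85 mm) begins 54 mm behind the grasp point. The pads swing forward as they close: fully open they stand 13 mm farther back than shut.
Start: joints at [0.908, 0.181, 1.607, -0, 1.354, -0.206], TCP at [0.254, 0.516, 0.405] pointing down, gripper open.
Joint ranges: [-2.99, 2.99], [-0.89, 2.07], [0.3, 2.58], [-1.14, 4.28], [0, 2.63], [-3.12, 3.12]. Speed limits (rad/s): [2.57, 2.57, 3.01, 3.14, 3.14, 3.14].

### API

Orientations are given as a unit quaternion [w, x, y, z].
In Python, from bench import ctrl, cams, boxes_of, landmark_of gives the robot as it stands.
- The arm moves only by the shell command python3 -m handwheel 'ROWS'. ROWS is JSON, a list of rows, each an object with "offset": the shift along the tool's x, y, z in m, a list of three; "spin": the turn about the tool's z in degrees; "grip": the opening, from 0 (shut) to 1 (fully open). A call has 1 to 20 rows; each row is the pose to reach, as a shift and turn from the pose commanded when the call began, along the tool's axes at that moment; what a row does not reach only later rows make up. A row lasts 1/8 s, in which the tool goes at most 62.5 mm and 10.7 degrees, less where a joint would pass 70% of its speed; a pose out of reach is approached as far as the arm can. A call with a gripper value outside its range is refused whole. The fingers move at their own pace and stop on an object; the grip force is fixed at half the most. Time passes only in rows, so rows that repeat a pose let the fingers close. It gives the time, the measured TCP pose, the force and the opening at its end, in the units of the state.
- ctrl.get_obs(): the state, without advancing time (a new reading comes with each control period).
- cams.camera(name): name is "scene" or "side" or "wrist"; returns a dict with "color" (384x512x3 uint8, red, green, blue), "camera_matrix" (3x3 intrinsics, pixels), "distortion" ([k1, k2, p1, p2, k3] as OpenCV has them; the pictures are not rectified), "view" (4x4, takes a point from world to camera coordinates); the wrist camera has in their place "tool_from_camera" (4x4, takes a point from camera to tool coordinates, whose origin is the TCP and whose axes are the flange's). Camera axes: x right, y up, looking along -z (the intrinsics and any distortion apply to the point x, -y, -z); pixel columns grow to the right and rows downward; lengths in m; the calibration is good to about 2 mm. A picture is of the moment at which its call begins: read the wrist's pose just before it. There is no depth.
- ctrl.hand_in(): hands the job in, once; it reports no verdict.
Trained networks look in a picture, given as the dict that the camera call returned (one of the last four; its "shot" number tells which), for a name from the list of things; names that differ only in an ending like _2 or _b are one class to them, and where a whole thing is asked for, a point or a joint stands for the part that bears it (a point fixed in the world has none). Each returns a list of dicts, best first, with "confidence" (0 to 1); they miss things now and then, are a little off and sometimes report something else, mostly with a low value. They report only what shows in the picture. A call takes as long as a camera call. They do not tell look-alikes from the thing itself.
- boxes_of(picture, thing): "uv" ([column, row] in pixels, amid what is visible of it).
- landmark_of(picture, thing): "uv" ([column, row] in pixels: a listed point, or the origin of a listed thing).
The state is a dict: "time_s": time; "q": joint angles; "dq": joint speeds; "joint_efforts": joint torques, N m; "eef_pos": TCP position; "eef_rot": TCP orientation; "wrist_force": force on the tool from outside, world axes, zero at the start; "torque": the same for the moment, N m; "opening": opening from 0.0 (shut) to 1.0 (fully open).
Only numpy, scipy, OpenCV 4.12 (cv2) and the standard library are available. Lean on these libraries where they do the work, as an engineer would, in place of code of your own. Each camera call takes 0.05 s, during which the arm holds its last target.

## Working session

There is one attempt and no reset: what is moved stays moved. The work goes in short steps, Python scripts to look and compute and a shell command to move; the robot and the scene stay as the last step left them, time stands still between calls to the robot, and variables do not carry over. Pictures are saved under pics/ and viewed, and the job is handed in when it is done.

```bash
ls; mkdir -p pics
python3 - <<'E'
from bench import ctrl, cams
import cv2
o=ctrl.get_obs(); print(o); print(ctrl.grip_point_offset)
for n in ["scene","side","wrist"]:
    p=cams.camera(n); cv2.imwrite(f"pics/{n}0.png",p["color"][:,:,::-1])
    print(n,p["camera_matrix"].tolist(),p["distortion"],p.get("view",p.get("tool_from_camera")).tolist() if hasattr(p.get("view",p.get("tool_from_camera")),'tolist') else p.get("view",p.get("tool_from_camera")))
E
```

```text
pics
{'time_s': 0.0, 'q': array([ 9.07702263e-01,  1.81534264e-01,  1.60801284e+00, -8.87981872e-06,
        1.35380039e+00, -2.06295020e-01]), 'dq': array([ 0.00072608, -0.0011996 ,  0.00027564, -0.00072979, -0.00027357,
       -0.00251337]), 'joint_efforts': array([-1.75265355e-03, -4.44873226e+01, -3.51337945e+01, -4.13475082e-04,
        9.25571745e-03,  1.42384728e-06]), 'eef_pos': array([0.25344086, 0.51584612, 0.40378536]), 'eef_rot': array([-3.65579015e-04,  2.26417878e-01,  9.74029863e-01, -7.97644334e-04]), 'wrist_force': array([ 0.72040083, -0.10259129, -0.59877507]), 'torque': array([-0.00259775,  0.0151898 ,  0.00022241]), 'opening': 1.0001489101631362}
0.1547
scene [[482.53346036702277, 0.0, 251.36938747979778], [0.0, 482.53346036702277, 194.82137271735107], [0.0, 0.0, 1.0]] [-0.20656564  0.          0.          0.          0.        ] [[-0.601296432227224, 0.7990028279710507, -0.006089456878503114, 0.4179035492499325], [-0.559091394445518, -0.415279913876357, 0.7176067208351742, 0.279466200060166], [0.570840970190278, 0.4348989239180859, 0.6964219358457292, -2.04139908
[... 248 characters left out ...]
 -0.017027718222245955, -0.607612113092841], [0.09083537936519762, 0.7189303146448385, 0.689121278542648, -0.07576959960203901], [-0.06304581363226631, -0.6864424994939894, 0.7244459401997431, -1.139071728075383], [0.0, 0.0, 0.0, 1.0]]
wrist [[316.6468174237351, 0.0, 258.1417330550357], [0.0, 316.6468174237351, 193.4453998777368], [0.0, 0.0, 1.0]] [-0.01874555  0.          0.          0.          0.        ] [[0.0002762417623651587, 0.950708515499176, 0.3100858627023182, 0.07971086928340045], [0.999999795444465, -8.37400649295737e-05, -0.0006341124723582999, 0.0003680572107666036], [-0.0005768895169788293, 0.31008597444088576, -0.9507083441589907, 0.031875690315979754], [0.0, 0.0, 0.0, 1.0]]
```

View pics/scene0.png

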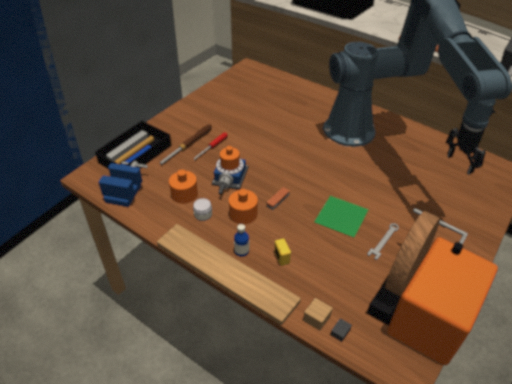

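View pics/side0.png

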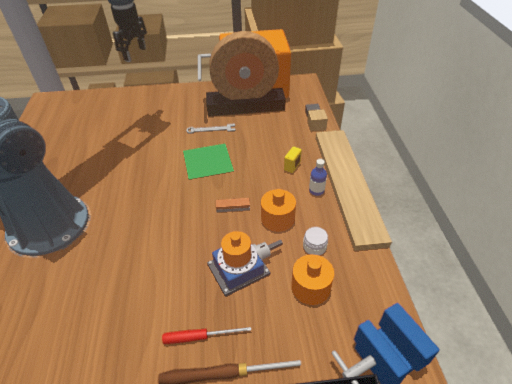

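View pics/wrist0.png

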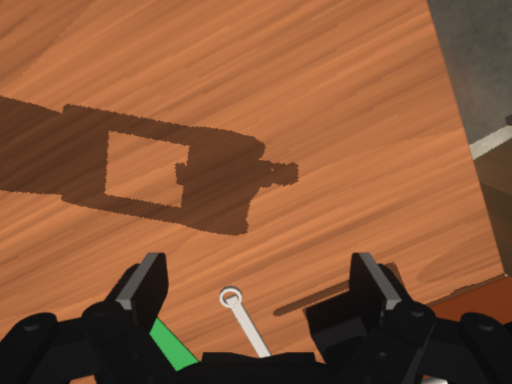

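The scene picture shows three orange caps: one on the blue head (scene 230,158; side 237,250) and two on the bench (scene 183,185 and 242,205). The one on the head fits, because it is smaller and stands on the plate. The mat is at scene (342,216) and side (208,161). I'll enlarge a crop to confirm and take measurements.

```bash
cat > h.py <<'E'
import numpy as np, cv2
from scipy.optimize import least_squares
from scipy.spatial.transform import Rotation as R
F=np.diag([1.,-1,-1])
def view_of(p,obs=None):
    if "view" in p: return np.array(p["view"])
    T=np.eye(4); q=obs["eef_rot"]; T[:3,:3]=R.from_quat([q[1],q[2],q[3],q[0]]).as_matrix(); T[:3,3]=obs["eef_pos"]
    return np.linalg.inv(T@np.array(p["tool_from_camera"]))
def proj(p,X,V=None):
    V=view_of(p) if V is None else V
    X=np.atleast_2d(X).astype(float); c=(X@V[:3,:3].T+V[:3,3])@F
    return cv2.projectPoints(c,np.zeros(3),np.zeros(3),p["camera_matrix"],np.array(p["distortion"]))[0].reshape(-1,2)
def plane(p,uv,z,V=None):
    V=view_of(p) if V is None else V
    u=cv2.undistortPoints(np.array(uv,float).reshape(-1,1,2),p["camera_matrix"],np.array(p["distortion"])).reshape(-1,2)
    d=(np.c_[u,np.ones(len(u))]@F)@V[:3,:3]; c=-V[:3,:3].T@V[:3,3]
    return c+d*((z-c[2])/d[:,2])[:,None]
E
python3 - <<'E'
from h import *
from bench import ctrl,cams,boxes_of,landmark_of
P={n:cams.camera(n) for n in ["scene","side"]}
zs=dict(head=0,mat=0,cap=0.061,stone=0,tape=0,oil=0,tin=0,driver=0,spanner=0,gouge=0)
for t in zs:
    for n in P:
        for d in landmark_of(P[n],t)[:3]:
            if d["confidence"]>.3: print(t,n,np.round(d["uv"],1),round(d["confidence"],2),plane(P[n],d["uv"],zs[t])[0].round(4))
for n,p in P.items():
    c=p["color"]; np.save(f"pics/{n}.npy",c)
    hsv=cv2.cvtColor(c,cv2.COLOR_RGB2HSV)
    m=cv2.inRange(hsv,(45,100,50),(80,255,255)); k=cv2.moments(cv2.connectedComponents(m)[1].astype(np.uint8)>0 if 0 else m,True)
    cs=max(cv2.findContours(m,0,1)[0],key=cv2.contourArea); k=cv2.moments(cs); uv=(k['m10']/k['m00'],k['m01']/k['m00'])
    print("mat",n,uv,plane(p,uv,.004)); print(plane(p,cv2.approxPolyDP(cs,4,True).reshape(-1,2),.004).round(4))
s=P["scene"]["color"][130:230,150:300]; d=P["side"]["color"][215:315,190:340]
cv2.imwrite("pics/crop1.png",cv2.resize(np.vstack([s,d]),None,fx=3.0,fy=3.0,interpolation=2)[:,:,::-1])
E
```

```text
head scene [227.1 175.5] 0.57 [ 0.5406 -0.2317  0.    ]
head side [238.4 270. ] 0.96 [ 0.5365 -0.2227  0.    ]
mat scene [341.4 216.7] 0.64 [0.4698 0.2248 0.    ]
mat side [208.6 159.2] 0.61 [0.4693 0.2313 0.    ]
cap scene [227.6 162.4] 0.83 [ 0.5341 -0.2314  0.061 ]
cap scene [240.5 217.7] 0.77 [ 0.7279 -0.0197  0.061 ]
cap scene [181.1 194.3] 0.71 [ 0.7637 -0.2542  0.061 ]
cap side [276.2 220. ] 0.94 [ 0.6503 -0.1167  0.061 ]
cap side [240.9 254.4] 0.79 [ 0.5464 -0.2177  0.061 ]
cap side [309.6 287.6] 0.67 [ 0.6982 -0.3309  0.061 ]
stone scene [278.6 198.7] 0.84 [ 0.5272 -0.0031  0.    ]
stone side [233.  205.2] 0.76 [ 0.5377  0.0087 -0.    ]
tape scene [283.9 257. ] 0.58 [0.7374 0.1632 0.    ]
tape side [292.6 166.8] 0.9 [ 0.7455  0.1567 -0.    ]
oil scene [241.7 252.4] 0.91 [0.8034 0.0422 0.    ]
oil side [314.9 190.3] 0.88 [0.7955 0.0398 0.    ]
tin scene [202.2 215.8] 0.86 [ 0.7565 -0.1689  0.    ]
tin side [315.1 249.2] 0.89 [ 0.7488 -0.1815  0.    ]
driver scene [211.5 148.7] 0.54 [ 0.4516 -0.3856  0.    ]
driver side [208.2 335.8] 0.93 [ 0.4542 -0.3913  0.    ]
spanner scene [379.8 240.2] 0.58 [0.4873 0.3846 0.    ]
spanner side [212.7 126.5] 0.76 [0.4889 0.4162 0.    ]
gouge scene [185.8 146.5] 0.87 [ 0.503  -0.4804  0.    ]
gouge side [230.2 373.2] 0.58 [ 0.4995 -0.4799  0.    ]
mat scene (341.28348522507594, 215.9275062137531) [[0.47040348 0.22410366 0.004     ]]
[[0.4076 0.1415 0.004 ]
 [0.5458 0.1623 0.004 ]
 [0.5282 0.3024 0.004 ]
 [0.3901 0.2845 0.004 ]]
mat side (207.189204229271, 160.91917084028935) [[0.46467754 0.21834658 0.004     ]]
[[0.5288 0.2957 0.004 ]
 [0.3824 0.2816 0.004 ]
 [0.4013 0.1469 0.004 ]
 [0.5481 0.1619 0.004 ]]
```

View pics/crop1.png

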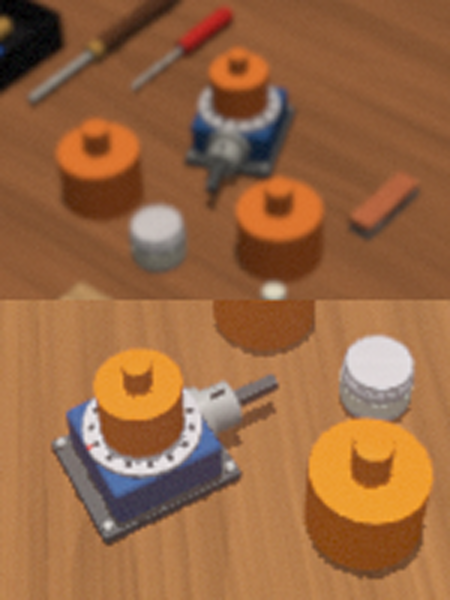

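The crop confirms it. The cap on the head (side 237,250) is about 29 px wide, against about 41 px for the bench caps, so it is the 72 mm one. Its red mark is on the left at side (219,264), and the chuck points to the upper right.

Run:
```python
from h import *
from bench import ctrl,cams
for n,box in (("scene",(195,145,250,172)),("side",(205,225,262,275))):
    p=cams.camera(n); c=p["color"]; hsv=cv2.cvtColor(c,cv2.COLOR_RGB2HSV)
    # orange mask within box
    x0,y0,x1,y1=box
    m=cv2.inRange(hsv,(5,190,90),(22,255,255)); mm=np.zeros_like(m); mm[y0:y1,x0:x1]=m[y0:y1,x0:x1]
    N,l,st,ce=cv2.connectedComponentsWithStats(mm); i=1+st[1:,4].argmax(); cs=cv2.findContours((l==i).astype(np.uint8),0,1)[0][0].reshape(-1,2)
    print(n,st[i],ce[i])
    hull=cv2.convexHull(cs).reshape(-1,2)
    def sil(x,y,r):
        a=np.linspace(0,2*np.pi,60); e=np.c_[np.cos(a),np.sin(a)]
        pts=np.vstack([np.c_[x+rr*e[:,0],y+rr*e[:,1],np.full(60,z)] for rr,z in ((r,.061),(r,.114),(.012,.14))])
        u=proj(p,pts).astype(np.float32); return cv2.convexHull(u)
    def f(v):
        h=sil(*v); return [cv2.pointPolygonTest(h,(float(a),float(b)),True) for a,b in hull+0.0]
    best=least_squares(f,[.538,-.225,.036],diff_step=1e-3,loss='soft_l1'); print(best.x.round(4),best.cost)
    if n=="side":
        a=plane(p,[(219.3,264.3)],.061)[0]; b=plane(p,[(281.7,241.7)],.04)[0]; print(a,b)
        for t in (a,b):
            d=t-[*best.x[:2],0]; print(np.hypot(*d[:2]),np.degrees(np.arctan2(d[1],d[0])))
```

```text
scene [220 146  19  23 322] [229.29813665 157.02173913]
[ 0.5332 -0.2238  0.0297] 4.518685092264432
side [222 232  29  34 662] [235.67975831 246.3429003 ]
[ 0.5363 -0.2172  0.0331] 0.8068931431155419
[ 0.491247   -0.24075004  0.061     ] [ 0.6569642 -0.1752022  0.04     ]
0.05080161247813065 -152.36432548089954
0.1278039230553692 19.17777690497892
```

```bash
python3 -m handwheel '[{"offset":[-0.577,-0.536,0],"spin":-48,"grip":1},{"offset":[-0.577,-0.536,0],"spin":-48,"grip":1},{"offset":[-0.577,-0.536,0],"spin":-48,"grip":1},{"offset":[-0.577,-0.536,0],"spin":-48,"grip":1},{"offset":[-0.577,-0.536,0],"spin":-48,"grip":1},{"offset":[-0.577,-0.536,0],"spin":-48,"grip":1},{"offset":[-0.577,-0.536,0],"spin":-48,"grip":1},{"offset":[-0.577,-0.536,0],"spin":-48,"grip":1},{"offset":[-0.577,-0.536,0],"spin":-48,"grip":1},{"offset":[-0.577,-0.536,0],"spin":-48,"grip":1},{"offset":[-0.577,-0.536,0],"spin":-48,"grip":1},{"offset":[-0.577,-0.536,0],"spin":-48,"grip":1},{"offset":[-0.577,-0.536,0],"spin":-48,"grip":1},{"offset":[-0.577,-0.536,0],"spin":-48,"grip":1},{"offset":[-0.577,-0.536,0],"spin":-48,"grip":1}]'
python3 - <<'E'
from bench import ctrl,cams
import cv2,numpy as np
o=ctrl.get_obs(); print(o["time_s"],o["q"],o["eef_pos"],o["eef_rot"],o["wrist_force"],o["torque"])
p=cams.camera("wrist"); cv2.imwrite("pics/w1.png",p["color"][:,:,::-1])
E
```

```text
time_s: 3.22
eef_pos: [0.5349, -0.2196, 0.4042]
eef_rot: [-0.0, -0.189, 0.982, 0.001]
wrist_force: [-0.2, 0.1, -0.2]
opening: 1.0
3.225 [-5.94904831e-01  1.88676511e-01  1.59889242e+00  2.91761602e-04
  1.35537911e+00 -2.54569352e+00] [ 0.53485458 -0.21964096  0.40416645] [-3.78734201e-04 -1.88824382e-01  9.82010628e-01  5.79766077e-04] [-0.24670564  0.13847602 -0.20117215] [ 0.01219308  0.02104272 -0.02319257]
```

View pics/w1.png

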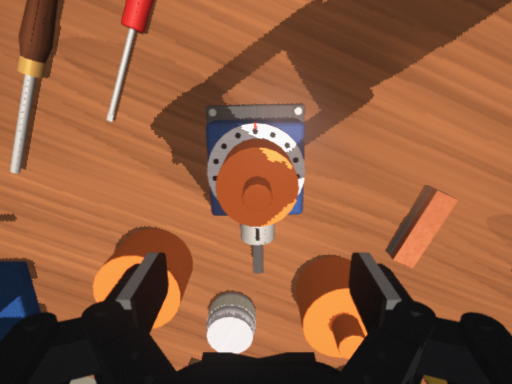

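The wrist view shows the cap stem top near (258,192), the red mark at (255,128), the foot bolts at (213,112) and (299,111), and the blank's end at (258,270). I'll compute the axis and yaw from these.

Run:
```python
from h import *
from bench import ctrl,cams
o=ctrl.get_obs(); p=cams.camera("wrist"); V=view_of(p,o); c=p["color"]
cv2.imwrite("pics/w1c.png",cv2.resize(c[90:290,180:340],None,fx=3,fy=3,interpolation=2)[:,:,::-1])
hsv=cv2.cvtColor(c,cv2.COLOR_RGB2HSV)
# plate: white-ish, dist
x0,y0,x1,y1=195,110,315,225
m=cv2.inRange(hsv,(0,0,110),(180,70,255)); mm=np.zeros_like(m); mm[y0:y1,x0:x1]=m[y0:y1,x0:x1]
# red
r=cv2.inRange(hsv,(0,150,80),(4,255,255))|cv2.inRange(hsv,(172,150,80),(180,255,255))
ys,xs=np.nonzero(r[115:145,235:275]); print("red",xs.mean()+235 if len(xs) else None,ys.mean()+115 if len(ys) else None,len(xs))
def rep(uv,z): print(uv,z,plane(p,[uv],z,V)[0].round(4))
rep((213,112),.008);rep((299.5,111),.008);rep((255,128),.061);rep((258,188),.14);rep((258,270),.04)
```

```text
red 254.0 124.5 4
(213, 112) 0.008 [ 0.5009 -0.2857  0.008 ]
(299.5, 111) 0.008 [ 0.4639 -0.1963  0.008 ]
(255, 128) 0.061 [ 0.4942 -0.2373  0.061 ]
(258, 188) 0.14 [ 0.5271 -0.221   0.14  ]
(258, 270) 0.04 [ 0.6512 -0.1712  0.04  ]
```

View pics/w1c.png

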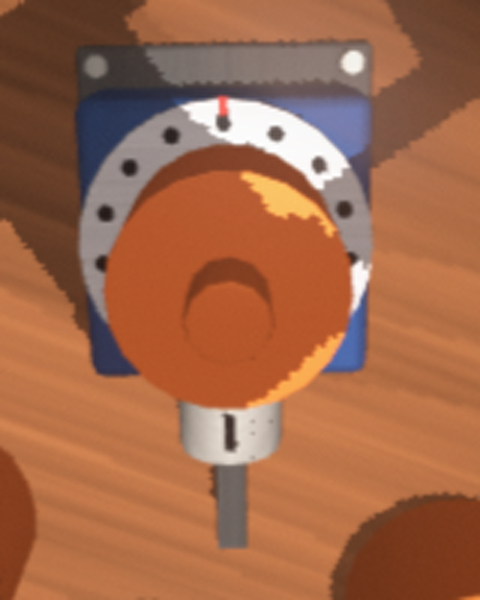

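Run:
```python
from h import *
from bench import ctrl,cams
o=ctrl.get_obs(); p=cams.camera("wrist"); V=view_of(p,o)
def px(a,b): return (180+(a-1)/3, 90+(b-1)/3)
holes=[(102,263),(106,213),(130,167),(172,135),(223,123),(276,134),(320,165),(345,209),(352,258)]
H=plane(p,[px(*h) for h in holes],.061,V)[:,:2]
from numpy import hypot
f=least_squares(lambda v:hypot(*(H-v[:2]).T)-v[2],[.535,-.22,.04]); print("holes",f.x.round(4),(f.fun*1000).round(1))
c=f.x[:2]; a=np.degrees(np.unwrap(np.arctan2(*(H-c).T[::-1]))); print(a.round(1), np.diff(a).round(1))
k=np.arange(9)-4; s=-24; print("yaw from holes",np.mean(a-s*k)+180,"alt",np.mean(a+s*k)+180)
def P(a,b,z): return plane(p,[px(a,b)],z,V)[0]
print("stem",P(228,322,.14),"top",P(229,288,.114))
b1,b2=P(95,67,.01),P(353,62,.01); d=b2-b1; print(b1,b2,np.hypot(*d[:2]),"yaw",np.degrees(np.arctan2(d[1],d[0]))-90)
e=P(233,546,.045); print("blank yaw",np.degrees(np.arctan2(e[1]-c[1],e[0]-c[0])),np.hypot(*(e[:2]-c)))
q=o["eef_rot"];M=R.from_quat([q[1],q[2],q[3],q[0]]).as_matrix();print("tool x,y heading",np.degrees(np.arctan2(M[1,:2],M[0,:2])), "tilt",M[:,2])
for w in (f.x[:2],P(228,322,.14)[:2]): print("toolframe off",M.T@np.r_[w-o["eef_pos"][:2],0])
```

```text
holes [ 0.5363 -0.2201  0.0424] [ 0.1 -0.2  0.   0.1  0.2 -0.1 -0.1 -0.3  0.3]
[ -62.1  -85.9 -109.9 -133.7 -156.8 -180.7 -205.  -228.3 -251.7] [-23.7 -24.  -23.8 -23.1 -23.9 -24.2 -23.4 -23.3]
yaw from holes 22.872509382692783 alt 22.872509382692783
stem [ 0.53475564 -0.21946044  0.14      ] top [ 0.53341871 -0.21989132  0.114     ]
[ 0.50160698 -0.28686161  0.01      ] [ 0.46425464 -0.19875904  0.01      ] 0.09569357765208529 yaw 22.975208546148437
blank yaw 22.880561770361385 0.12443178736422632
tool x,y heading [-158.11266573  111.88732757] tilt [-4.38044290e-04  7.07428614e-04 -9.99999654e-01]
toolframe off [-6.80131819e-04 -2.33374232e-03 -2.01013333e-06]
toolframe off [ 5.00662276e-04 -1.19067408e-03 -9.04562670e-07]
```

Axis (0.536,-0.220), yaw 22.9°, 42.4 mm hole radius with sub-mm residual: all consistent. I'll descend over the stem and grip it.

```bash
python3 -m handwheel '[{"offset":[0,-0.0015,0.05],"spin":0,"grip":1},{"offset":[0,-0.0015,0.085],"spin":0,"grip":1},{"offset":[0,-0.0015,0.103],"spin":0,"grip":1},{"offset":[0,-0.0015,0.112],"spin":0,"grip":1},{"offset":[0,-0.0015,0.112],"spin":0,"grip":1},{"offset":[0,-0.0015,0.112],"spin":0,"grip":0.4},{"offset":[0,-0.0015,0.112],"spin":0,"grip":0.4},{"offset":[0,-0.0015,0.112],"spin":0,"grip":0.1},{"offset":[0,-0.0015,0.112],"spin":0,"grip":0.1},{"offset":[0,-0.0015,0.112],"spin":0,"grip":0.1},{"offset":[0,-0.0015,0.112],"spin":0,"grip":0.1},{"offset":[0,-0.0015,0.112],"spin":0,"grip":0.1}]'
python3 - <<'E'
from bench import ctrl,cams
import cv2,numpy as np
a=cams.camera("scene")["color"][110:240,150:320]; b=cams.camera("side")["color"][190:320,170:340]
cv2.imwrite("pics/c2.png",cv2.resize(np.vstack([a,b]),None,fx=2.2,fy=2.2,interpolation=2)[:,:,::-1])
E
```

```text
time_s: 4.88
eef_pos: [0.5357, -0.2209, 0.2932]
eef_rot: [0.0, -0.189, 0.982, -0.0]
wrist_force: [-0.4, 1.6, 5.3]
opening: 0.257
```

View pics/c2.png

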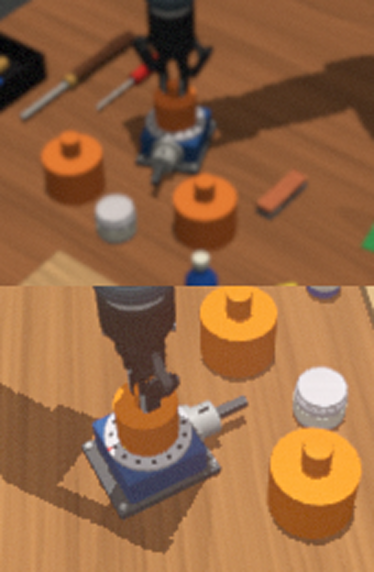

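```bash
python3 -m handwheel '[{"offset":[0,0,-0.005],"spin":0,"grip":0.1},{"offset":[0,0,-0.015],"spin":0,"grip":0.1},{"offset":[0,0,-0.03],"spin":0,"grip":0.1},{"offset":[0,0,-0.05],"spin":0,"grip":0.1},{"offset":[0,0,-0.07],"spin":0,"grip":0.1},{"offset":[0,0,-0.085],"spin":0,"grip":0.1},{"offset":[0,0,-0.09],"spin":0,"grip":0.1},{"offset":[0,0,-0.09],"spin":0,"grip":0.1}]'
python3 - <<'E'
from h import *
from bench import ctrl,cams
a=cams.camera("scene")["color"][110:240,150:320]; b=cams.camera("side")["color"][170:300,170:340]
cv2.imwrite("pics/c3.png",cv2.resize(np.vstack([a,b]),None,fx=2.2,fy=2.2,interpolation=2)[:,:,::-1])
o=ctrl.get_obs();q=o["eef_rot"];M=R.from_quat([q[1],q[2],q[3],q[0]]).as_matrix()
print(o["eef_pos"],o["wrist_force"],"to mat",M.T@(np.array([.468,.221,.34])-np.r_[o["eef_pos"][:2],.34]))
E
```

```text
time_s: 5.98
eef_pos: [0.5356, -0.2208, 0.3828]
eef_rot: [0.0, -0.189, 0.982, -0.0]
wrist_force: [0.7, 0.3, -1.4]
opening: 0.257
[ 0.53537453 -0.22073481  0.38185302] [ 0.73657947 -0.47800647 -1.25720615] to mat [-1.01685897e-01  4.35119249e-01  4.28533415e-04]
```

View pics/c3.png

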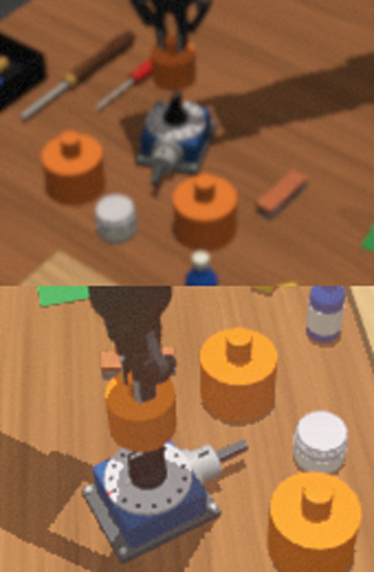

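The cap is clear of the knob and held (weight about 1 N). I'll carry it over the mat.

```bash
python3 -m handwheel '[{"offset":[-0.005,0.02,0],"spin":0,"grip":0.1},{"offset":[-0.015,0.06,0],"spin":0,"grip":0.1},{"offset":[-0.025,0.11,0],"spin":0,"grip":0.1},{"offset":[-0.038,0.165,0],"spin":0,"grip":0.1},{"offset":[-0.051,0.22,0],"spin":0,"grip":0.1},{"offset":[-0.064,0.275,0],"spin":0,"grip":0.1},{"offset":[-0.077,0.33,0],"spin":0,"grip":0.1},{"offset":[-0.088,0.38,0],"spin":0,"grip":0.1},{"offset":[-0.097,0.415,0],"spin":0,"grip":0.1},{"offset":[-0.102,0.435,0],"spin":0,"grip":0.1},{"offset":[-0.102,0.435,0],"spin":0,"grip":0.1},{"offset":[-0.102,0.435,0],"spin":0,"grip":0.1}]'
python3 - <<'E'
from h import *
from bench import ctrl,cams
p=cams.camera("scene");s=cams.camera("side")
cv2.imwrite("pics/c4.png",cv2.resize(np.hstack([p["color"][110:270,270:430],s["color"][80:240,130:290]]),None,fx=2.4,fy=2.4,interpolation=2)[:,:,::-1])
o=ctrl.get_obs();w=cams.camera("wrist");V=view_of(w,o)
cv2.imwrite("pics/w4.png",w["color"][:,:,::-1]); print(o["eef_pos"],o["wrist_force"],o["opening"])
E
```

```text
time_s: 7.58
eef_pos: [0.4681, 0.2208, 0.3823]
eef_rot: [-0.0, -0.19, 0.982, -0.0]
wrist_force: [0.1, 0.1, -1.7]
opening: 0.259
[0.46848668 0.22025791 0.38252665] [ 0.16577265  0.44348401 -1.11332289] 0.25781700188004875
```

View pics/c4.png

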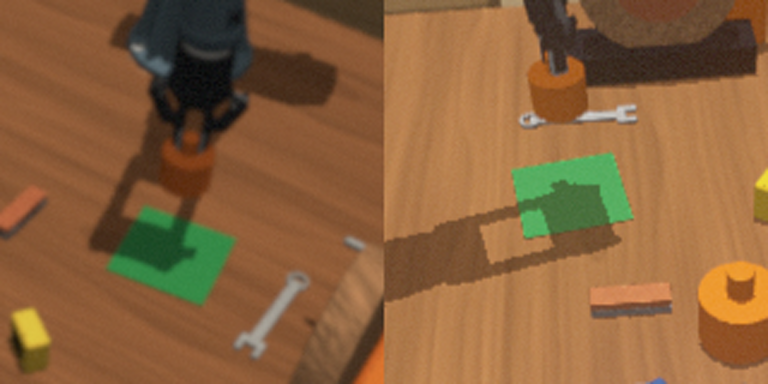

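View pics/w4.png

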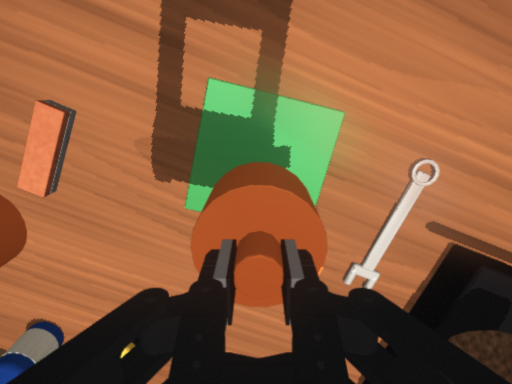

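```bash
python3 -m handwheel '[{"offset":[0,0,0.02],"spin":0,"grip":0.1},{"offset":[0,0,0.06],"spin":0,"grip":0.1},{"offset":[0,0,0.1],"spin":0,"grip":0.1},{"offset":[0,0,0.125],"spin":0,"grip":0.1},{"offset":[0,0,0.135],"spin":0,"grip":0.1},{"offset":[0,0,0.139],"spin":0,"grip":0.1},{"offset":[0,0,0.141],"spin":0,"grip":0.1},{"offset":[0,0,0.142],"spin":0,"grip":0.1},{"offset":[0,0,0.143],"spin":0,"grip":0.1},{"offset":[0,0,0.144],"spin":0,"grip":0.1},{"offset":[0,0,0.144],"spin":0,"grip":0.1}]'
python3 - <<'E'
from h import *
from bench import ctrl,cams
p=cams.camera("scene");s=cams.camera("side")
cv2.imwrite("pics/c5.png",cv2.resize(np.hstack([p["color"][110:270,270:430],s["color"][80:240,130:290]]),None,fx=2.4,fy=2.4,interpolation=2)[:,:,::-1])
o=ctrl.get_obs(); print(o["eef_pos"],o["wrist_force"],o["opening"])
E
```

```text
time_s: 9.1
eef_pos: [0.4685, 0.2209, 0.2387]
eef_rot: [0.0, -0.189, 0.982, -0.0]
wrist_force: [-0.1, -1.0, -1.3]
opening: 0.26
[0.46853951 0.22090833 0.23872954] [ 0.31291234 -0.36324235 -1.10805836] 0.2553540699533711
```

View pics/c5.png

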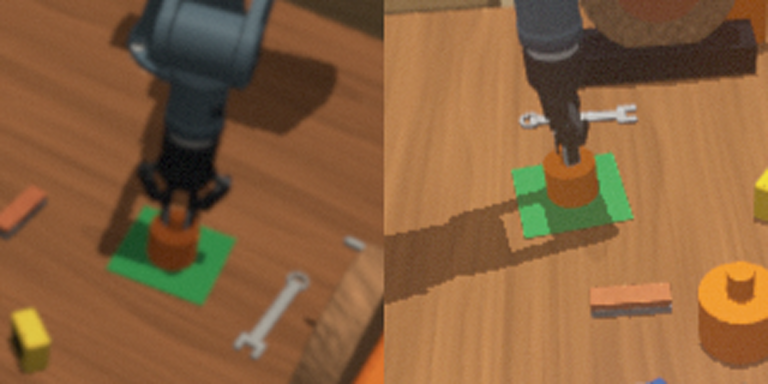

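The cap is centred over the mat, with about 2.5 mm still to go by the height difference. I'll creep down until contact.

```bash
python3 -m handwheel '[{"offset":[0,0,0.0005],"spin":0,"grip":0.1},{"offset":[0,0,0.001],"spin":0,"grip":0.1},{"offset":[0,0,0.0015],"spin":0,"grip":0.1},{"offset":[0,0,0.002],"spin":0,"grip":0.1},{"offset":[0,0,0.0022],"spin":0,"grip":0.1}]'
python3 -c "
from bench import ctrl
o=ctrl.get_obs(); print(o['eef_pos'],o['wrist_force'],o['time_s'])"
```

```text
time_s: 9.82
eef_pos: [0.4685, 0.2209, 0.2364]
eef_rot: [-0.0, -0.189, 0.982, 0.0]
wrist_force: [0.5, -0.2, -1.0]
opening: 0.256
[0.46853604 0.22086044 0.2364458 ] [ 0.53285207 -0.21965379 -1.04543582] 9.825
```

```bash
python3 -m handwheel '[{"offset":[0,0,0.0005],"spin":0,"grip":0.1},{"offset":[0,0,0.001],"spin":0,"grip":0.1},{"offset":[0,0,0.001],"spin":0,"grip":0.1}]'
python3 -c "
from bench import ctrl
o=ctrl.get_obs(); print(o['eef_pos'],o['wrist_force'],o['time_s'])"
```

```text
time_s: 10.2
eef_pos: [0.4687, 0.221, 0.2363]
eef_rot: [0.0, -0.189, 0.982, 0.0]
wrist_force: [-2.3, -0.3, 6.0]
opening: 0.258
[0.46872845 0.22103966 0.23625065] [-2.29834787 -0.30443401  6.04835653] 10.2
```

Contact is confirmed by the force change to +6 N, at the expected height of 0.236. I'll open and rise.

```bash
python3 -m handwheel '[{"offset":[0,0,0],"spin":0,"grip":0.4},{"offset":[0,0,0],"spin":0,"grip":0.6},{"offset":[0,0,0],"spin":0,"grip":1},{"offset":[0,0,0],"spin":0,"grip":1},{"offset":[0,0,0],"spin":0,"grip":1},{"offset":[0,0,-0.015],"spin":0,"grip":1},{"offset":[0,0,-0.05],"spin":0,"grip":1},{"offset":[0,0,-0.1],"spin":0,"grip":1},{"offset":[0,0,-0.15],"spin":0,"grip":1},{"offset":[0,0,-0.17],"spin":0,"grip":1},{"offset":[0,0,-0.17],"spin":0,"grip":1}]'
python3 - <<'E'
from h import *
from bench import ctrl,cams
p=cams.camera("scene");s=cams.camera("side")
cv2.imwrite("pics/c6.png",cv2.resize(np.hstack([p["color"][110:270,270:430],s["color"][80:240,130:290]]),None,fx=2.4,fy=2.4,interpolation=2)[:,:,::-1])
o=ctrl.get_obs();w=cams.camera("wrist")
cv2.imwrite("pics/w6.png",w["color"][:,:,::-1]); print(o["eef_pos"],o["wrist_force"],o["opening"])
q=o["eef_rot"];M=R.from_quat([q[1],q[2],q[3],q[0]]).as_matrix()
print("to head",M.T@(np.array([.536,-.2203,.34])-np.r_[o["eef_pos"][:2],.34]))
E
```

```text
time_s: 11.58
eef_pos: [0.4689, 0.221, 0.4084]
eef_rot: [0.003, -0.189, 0.982, 0.0]
wrist_force: [0.3, -0.1, -0.2]
opening: 0.997
[0.4681809  0.22078724 0.40512019] [-0.43659023  0.70848262  0.38409065] 0.9994517281501294
to head [ 1.01043700e-01 -4.34680984e-01  1.38423464e-05]
```

View pics/c6.png

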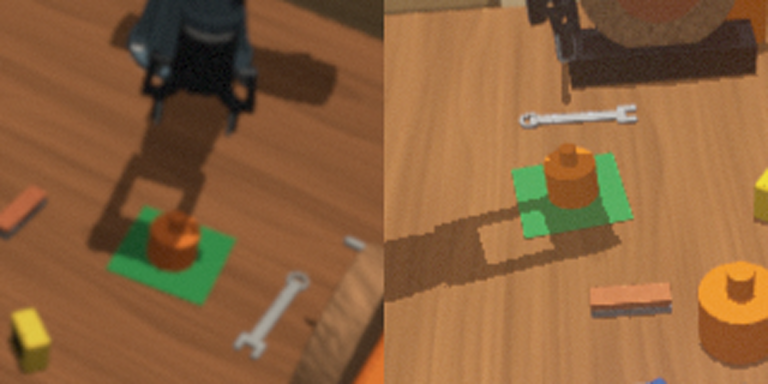

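View pics/w6.png

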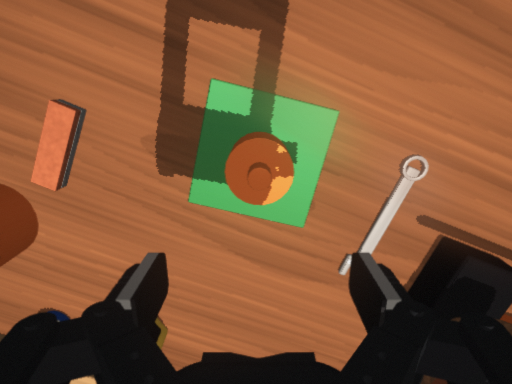

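The cap stands upright and released in the mat's centre (wrist 260,170; mat corners 208,80 / 338,112 / 304,226 / 190,202). I'll go back over the head.

```bash
python3 -m handwheel '[{"offset":[0.101,-0.4347,0],"spin":-1,"grip":1},{"offset":[0.101,-0.4347,0],"spin":-1,"grip":1},{"offset":[0.101,-0.4347,0],"spin":-1,"grip":1},{"offset":[0.101,-0.4347,0],"spin":-1,"grip":1},{"offset":[0.101,-0.4347,0],"spin":-1,"grip":1},{"offset":[0.101,-0.4347,0],"spin":-1,"grip":1},{"offset":[0.101,-0.4347,0],"spin":-1,"grip":1},{"offset":[0.101,-0.4347,0],"spin":-1,"grip":1},{"offset":[0.101,-0.4347,0],"spin":-1,"grip":1},{"offset":[0.101,-0.4347,0],"spin":-1,"grip":1}]'
python3 - <<'E'
from h import *
from bench import ctrl,cams
o=ctrl.get_obs();w=cams.camera("wrist"); np.save("pics/w7.npy",w["color"])
cv2.imwrite("pics/w7c.png",cv2.resize(w["color"][90:290,180:340],None,fx=3,fy=3,interpolation=2)[:,:,::-1])
print(o["q"],o["eef_pos"],o["eef_rot"],o["torque"])
E
```

```text
time_s: 12.98
eef_pos: [0.5363, -0.2187, 0.4048]
eef_rot: [-0.0, -0.199, 0.98, 0.001]
wrist_force: [-0.4, 0.9, -0.3]
opening: 1.006
[-5.92060830e-01  1.90409249e-01  1.59565659e+00  3.84874697e-04
  1.35728872e+00 -2.56286100e+00] [ 0.53629587 -0.21865365  0.40475131] [-4.84920763e-04 -1.98631011e-01  9.80073931e-01  7.59135056e-04] [ 0.01517613 -0.0331156  -0.04582303]
```

View pics/w7c.png

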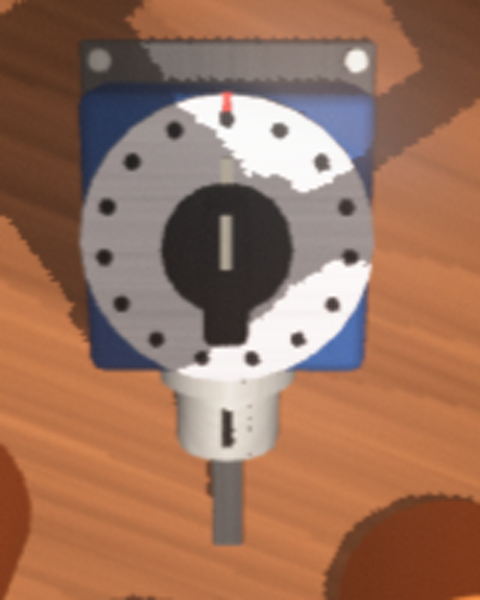

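Run:
```python
from h import *
from bench import ctrl,cams
o=ctrl.get_obs(); p=cams.camera("wrist"); V=view_of(p,o)
px=lambda a,b:(180+(a-1)/3, 90+(b-1)/3)
holes=[(227,119),(280,130),(322,162),(347,208),(351,257),(333,304),(298,339),(251,358),(202,357),(156,339),(121,304),(104,257),(107,207),(132,161),(175,130)]
H=plane(p,[px(*h) for h in holes],.061,V)[:,:2]; k=np.arange(15)
def res(v): a=v[2]+np.pi-k*2*np.pi/15; return (v[:2]+v[3]*np.c_[np.cos(a),np.sin(a)]-H).ravel()
f=least_squares(res,[.536,-.22,.4,.042]); print(f.x,np.degrees(f.x[2]),(f.fun*1e3).round(1))
l=plane(p,[px(226,216),px(226,270)],.107,V); d=l[0]-l[1]; print("line",l,np.degrees(np.arctan2(d[1],d[0]))+180)
e=plane(p,[px(226,345)],.107,V);print("bar end",e,np.hypot(*(e[0,:2]-f.x[:2])))
q=o["eef_rot"];M=R.from_quat([q[1],q[2],q[3],q[0]]).as_matrix();print("y heading",np.degrees(np.arctan2(M[1,1],M[0,1])),o["eef_pos"],M.T@np.r_[f.x[:2]-o["eef_pos"][:2],0])
```

```text
[ 0.53595012 -0.22086533  0.3972139   0.0420084 ] 22.758680044931204 [-0.1  0.   0.1 -0.1 -0.1 -0.  -0.2 -0.2  0.3 -0.2  0.1 -0.1  0.2 -0.
  0.   0.3  0.4  0.2 -0.   0.1 -0.3  0.1 -0.1 -0.  -0.3  0.1  0.   0.1
 -0.  -0.1]
line [[ 0.51761883 -0.22850387  0.107     ]
 [ 0.53235939 -0.22231355  0.107     ]] 22.780024261569423
bar end [[ 0.55374292 -0.21333413  0.107     ]] 0.0193210481531248
y heading 112.93863131813546 [ 0.53638246 -0.21851369  0.4050714 ] [ 1.31469614e-03 -1.99717386e-03 -1.67410406e-06]
```

Axis (0.5360,-0.2209), bar yaw 22.8°, bar end at 19–21 mm: consistent. I'll descend to the knob and close.

```bash
python3 -m handwheel '[{"offset":[0.001,-0.002,0.05],"spin":0,"grip":1},{"offset":[0.001,-0.002,0.1],"spin":0,"grip":1},{"offset":[0.001,-0.002,0.135],"spin":0,"grip":1},{"offset":[0.001,-0.002,0.15],"spin":0,"grip":1},{"offset":[0.001,-0.002,0.155],"spin":0,"grip":1},{"offset":[0.001,-0.002,0.155],"spin":0,"grip":0.5},{"offset":[0.001,-0.002,0.155],"spin":0,"grip":0.3},{"offset":[0.001,-0.002,0.155],"spin":0,"grip":0.3},{"offset":[0.001,-0.002,0.155],"spin":0,"grip":0.3},{"offset":[0.001,-0.002,0.155],"spin":0,"grip":0.3}]'
python3 - <<'E'
from h import *
from bench import ctrl,cams
o=ctrl.get_obs();w=cams.camera("wrist")
cv2.imwrite("pics/w8.png",cv2.resize(w["color"][60:384,100:420],None,fx=1.8,fy=1.8,interpolation=2)[:,:,::-1])
s=cams.camera("side")
cv2.imwrite("pics/c8.png",cv2.resize(s["color"][200:310,180:320],None,fx=4,fy=4,interpolation=2)[:,:,::-1])
print(o["eef_pos"],o["eef_rot"],o["torque"],o["wrist_force"])
E
```

```text
time_s: 14.32
eef_pos: [0.5363, -0.2225, 0.2507]
eef_rot: [0.0, -0.198, 0.98, -0.0]
wrist_force: [-0.5, 0.1, 0.1]
opening: 0.303
[ 0.53629263 -0.22249328  0.25067425] [ 9.49914576e-05 -1.97865405e-01  9.80229189e-01 -9.56345549e-05] [ 5.81932726e-02 -1.33659659e-02  7.78846850e-05] [-0.53370181  0.13757785  0.11948434]
```

View pics/w8.png

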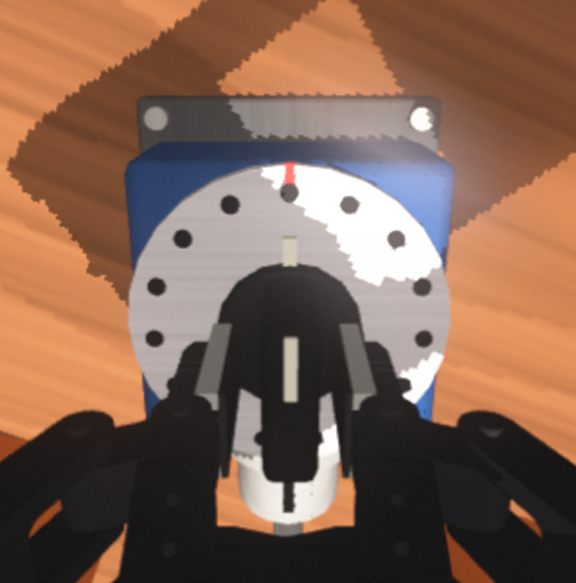

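View pics/c8.png

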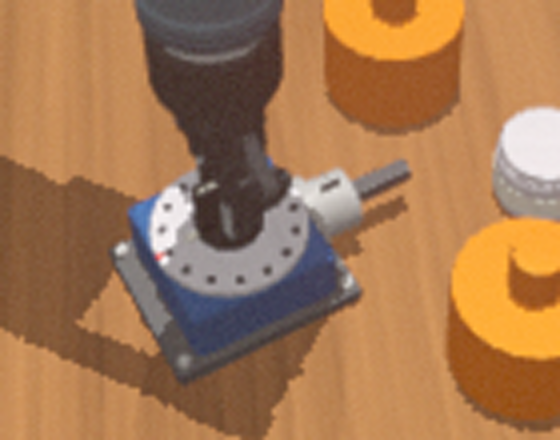

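The open jaws straddle the bar, with the bar about 1.5 mm towards +y of the jaw centre. I'll correct that and close.

```bash
python3 -m handwheel '[{"offset":[0,0.0015,0],"spin":0,"grip":0.3},{"offset":[0,0.0015,0],"spin":0,"grip":0.2},{"offset":[0,0.0015,0],"spin":0,"grip":0.1},{"offset":[0,0.0015,0],"spin":0,"grip":0},{"offset":[0,0.0015,0],"spin":0,"grip":0},{"offset":[0,0.0015,0],"spin":0,"grip":0},{"offset":[0,0.0015,0],"spin":0,"grip":0}]'
python3 - <<'E'
from h import *
from bench import ctrl
o=ctrl.get_obs();q=o["eef_rot"];M=R.from_quat([q[1],q[2],q[3],q[0]]).as_matrix();print("y heading",np.degrees(np.arctan2(M[1,1],M[0,1])),o["eef_pos"],o["torque"],o["wrist_force"],o["opening"],o["q"][5])
E
```

```text
time_s: 15.3
eef_pos: [0.5358, -0.2213, 0.2506]
eef_rot: [0.0, -0.198, 0.98, -0.0]
wrist_force: [-0.4, -2.3, 1.4]
opening: 0.153
y heading 112.8246494496844 [ 0.53576528 -0.22129349  0.25064501] [-0.4953726   0.00775085 -0.00742749] [-0.38438466 -2.31553219  1.40070283] 0.15281671891205562 -2.565305469479986
```

Gripped (13 mm). First click: 24° in 4° steps.

```bash
cat > st.py <<'E'
from h import *
from bench import ctrl
o=ctrl.get_obs();q=o["eef_rot"];M=R.from_quat([q[1],q[2],q[3],q[0]]).as_matrix();print("y heading",np.degrees(np.arctan2(M[1,1],M[0,1])).round(2),o["eef_pos"].round(4),o["torque"].round(2),o["wrist_force"].round(1),o["opening"],o["q"][5])
E
python3 -m handwheel '[{"offset":[0,0,0],"spin":4,"grip":0},{"offset":[0,0,0],"spin":8,"grip":0},{"offset":[0,0,0],"spin":12,"grip":0},{"offset":[0,0,0],"spin":16,"grip":0},{"offset":[0,0,0],"spin":20,"grip":0},{"offset":[0,0,0],"spin":24,"grip":0},{"offset":[0,0,0],"spin":24,"grip":0},{"offset":[0,0,0],"spin":24,"grip":0}]'; python3 st.py
```

```text
time_s: 16.3
eef_pos: [0.5358, -0.2213, 0.2506]
eef_rot: [0.0, 0.01, 1.0, -0.0]
wrist_force: [1.3, -4.2, 0.4]
opening: 0.156
y heading 88.9 [ 0.5358 -0.2213  0.2506] [-0.62 -0.12 -0.01] [ 1.3 -4.2  0.4] 0.1558452510731541 -2.147736394245592
```

```bash
python3 -m handwheel '[{"offset":[0,0,0],"spin":4,"grip":0},{"offset":[0,0,0],"spin":8,"grip":0},{"offset":[0,0,0],"spin":12,"grip":0},{"offset":[0,0,0],"spin":16,"grip":0},{"offset":[0,0,0],"spin":20,"grip":0},{"offset":[0,0,0],"spin":24,"grip":0},{"offset":[0,0,0],"spin":24,"grip":0},{"offset":[0,0,0],"spin":24,"grip":0}]'; python3 st.py
python3 - <<'E'
from h import *
from bench import ctrl,cams
w=cams.camera("wrist")
cv2.imwrite("pics/w9.png",cv2.resize(w["color"][60:384,100:420],None,fx=1.8,fy=1.8,interpolation=2)[:,:,::-1])
E
```

```text
time_s: 17.3
eef_pos: [0.5358, -0.2214, 0.2506]
eef_rot: [0.0, 0.217, 0.976, -0.0]
wrist_force: [0.4, -6.2, -0.6]
opening: 0.153
y heading 64.95 [ 0.5358 -0.2214  0.2506] [-0.79 -0.16 -0.04] [ 0.4 -6.2 -0.6] 0.15285553500204552 -1.729705167119214
```

View pics/w9.png

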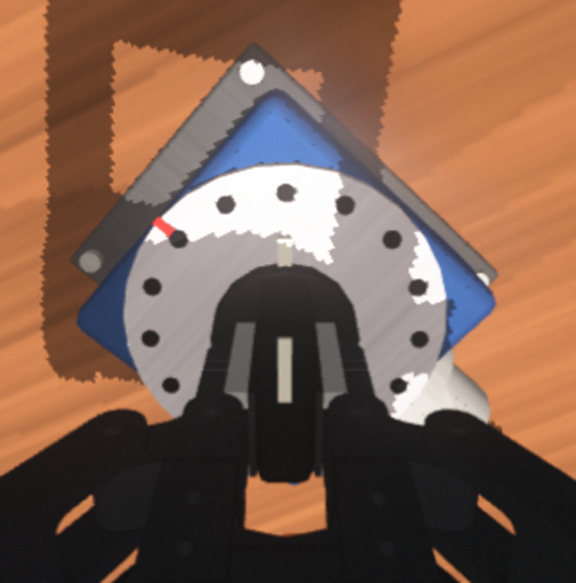

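The pointer (285,250) points to the second hole (285,192) past the red mark (165,230). Third click.

```bash
python3 -m handwheel '[{"offset":[0,0,0],"spin":4,"grip":0},{"offset":[0,0,0],"spin":8,"grip":0},{"offset":[0,0,0],"spin":12,"grip":0},{"offset":[0,0,0],"spin":16,"grip":0},{"offset":[0,0,0],"spin":20,"grip":0},{"offset":[0,0,0],"spin":23,"grip":0},{"offset":[0,0,0],"spin":24,"grip":0},{"offset":[0,0,0],"spin":24,"grip":0},{"offset":[0,0,0],"spin":24,"grip":0}]'; python3 st.py
python3 - <<'E'
from h import *
from bench import ctrl,cams
w=cams.camera("wrist")
cv2.imwrite("pics/w10.png",cv2.resize(w["color"][60:384,100:420],None,fx=1.8,fy=1.8,interpolation=2)[:,:,::-1])
cv2.imwrite("pics/s10.png",cams.camera("side")["color"][:,:,::-1])
E
```

```text
time_s: 18.48
eef_pos: [0.5358, -0.2214, 0.2507]
eef_rot: [0.0, 0.415, 0.91, -0.0]
wrist_force: [0.9, -5.9, -1.2]
opening: 0.159
y heading 40.95 [ 0.5358 -0.2214  0.2507] [-0.87 -0.17 -0.05] [ 0.9 -5.9 -1.2] 0.15934882416194143 -1.310880665288748
```

View pics/w10.png

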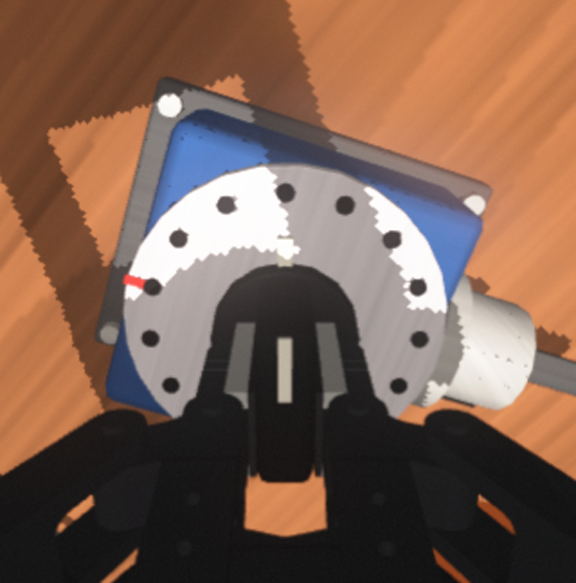

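View pics/s10.png

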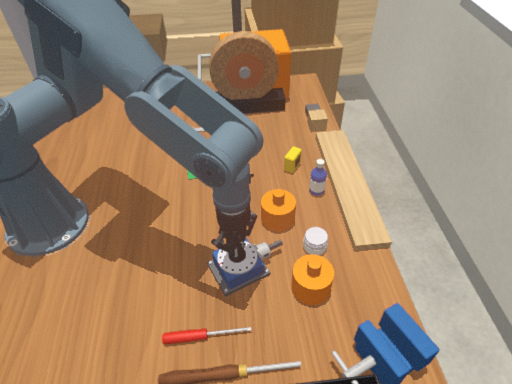

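The pointer (285,250) lines up with the third hole (285,192) past the red mark (135,281). Total turn is 71.9°, it is still gripped, and the other things haven't moved. Handing in.

```bash
python3 - <<'E'
from bench import ctrl
print(ctrl.hand_in())
E
python3 st.py
```

```text
the job is handed in; nothing more can be done
None
the job is handed in; nothing more can be done
```

The job is done and handed in at about 18.6 s. The orange cap is on the mat, and the knob is turned to the third stop and still gripped.

- **Cap:** I lifted it straight up off the head and set it open side down in the middle of the green mat. The wrist force showed a contact of about 6 N as it touched down. After release, the pictures showed it upright and well inside the mat's edges.
- **Knob:** I turned it clockwise one click at a time. The wrist turned 71.9° in total (72° wanted). The last wrist picture shows the pointer in line with the third hole past the red mark, and the gripper closed on the bar at about 13.5 mm.
- **Forces:** At the end there was about 6 N of side force and 0.9 N m of tilting moment on the wrist, from a small sideways offset of the grip.
- **Other things:** In the last side picture the other things on the bench looked unmoved. The arm hides the spanner, most of the mat and the stone in that picture. I last saw all three after releasing the cap, and nothing touched them afterwards.

No check failed. The first estimates of the head's position from the scene and side cameras disagreed by up to 7 mm, so I took its position from the wrist camera instead. The robot could not be read after hand-in, so I have no reading from the final second.

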